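# Slide the test tiles out for wiring

## Robot

A 7-joint arm with a two-finger parallel gripper is mounted at the origin on a cart in front of the work surface, level with it; the furniture and walls round the work are solid. World frame = base frame: x ahead of the robot, y to its left, z up, the work surface at z = 0. Lengths are in m, angles in rad, forces in N, time in s.
With the tool pointing down it reaches from about 0.425 to 0.875 m from the base axis. Payload 4.7 kg.
Tool frame: the origin (TCP) lies on the centre line of the jaws, within the pads' length; the fingertips stand 19 mm ahead of it and the grasp point (between the pads) is the TCP; z points along the fingers, y is the direction in which the jaws open and shut (so a half turn about z gives the same grasp; the last joint's range is limited). The gripper opens to 85 mm and grips with 20 to 120 N. Pads are 22 mm wide; open, the fingers measure 114 mm over their backs; the gripper's body (76 mm by 85 mm) begins 54 mm behind the grasp point. The pads swing forward as they close: fully open they stand 13 mm farther back than shut.
Start: joints at [-1.287, 0.321, -0.07, 1.45, 0.023, 1.371, -0.057], TCP at [0.173, 0.626, 0.25] pointing down, gripper open.
Joint ranges: [-2.86, 2.86], [-0.3, 2.09], [-1.38, 1.24], [0.06, 2.45], [-1.56, 4.7], [0.09, 2.05], [-2.69, 2.69]. Speed limits (rad/s): [2.57, 2.57, 3.14, 3.14, 3.14, 3.14, 3.14].

## Interface

Orientations are given as a unit quaternion [x, y, z, w].
In Python, from rig import bot gives the robot as it stands.
- The arm moves only by the shell command python3 -m inch 'ROWS'. ROWS is JSON, a list of rows, each an object with "twist": the turn, a rotation vector about the tool's x, y, z in degrees, a list of three; "xyz": the shift along the tool's x, y, z in mm, a list of three; "hand": the opening, from 0 (shut) to 1 (fully open). A call has 1 to 8 rows; each row shifts and turns the pose as measured when the row begins, along the tool's axes as they then stand; what a row does not reach is not made up. A row lasts 1/12 s, in which the tool goes at most 41.7 mm and 7.16 degrees, less where a joint would pass 70% of its speed; a pose out of reach is approached as far as the arm can. A call with a gripper value outside its range is refused whole. The fingers move at their own pace and stop on an object; the grip force is fixed at half the most. Time passes only in rows, so rows that do not move let the fingers close. It gives the time, the measured TCP pose, the force and the opening at its end, in the units of the state.
- bot.read_state(): the state, without advancing time (a new reading comes with each control period).
- bot.grab_frame(name): name is "scene" or "top" or "wrist"; returns a dict with "frame" (480x640x3 uint8, red, green, blue), "fx", "fy", "cx", "cy" (pixels), "R" (3x3) and "t" (3): a world point X has camera coordinates R X + t. Camera axes: x right, y down, z forward; pixel columns grow to the right and rows downward; lengths in m; the calibration is good to about 2 mm. The wrist camera is an equidistant fisheye: a pixel r from the principal point sees the ray r / f radians off the axis. A picture is of the moment at which its call begins. There is no depth.
- bot.job_done(): hands the job in, once; it reports no verdict.
The state is a dict: "time_s": time; "q": joint angles; "qvel": joint speeds; "effort": joint torques, N m; "eef_pos": TCP position; "ee_rot": TCP orientation; "force": force on the tool from outside, world axes, zero at the start; "ft_torque": the same for the moment, N m; "finger_gap": opening from 0.0 (shut) to 1.0 (fully open).
Only numpy, scipy, OpenCV 4.12 (cv2) and the standard library are available. Lean on these libraries where they do the work, as an engineer would, in place of code of your own. Each camera call takes 0.05 s, during which the arm holds its last target.

## Task

Two test tiles lie flat on the low wooden ledge and need their holes free for threading a wire. With the fingertips, gently push each tile lengthwise out over the nearer end of the ledge, left tile to the left and right tile to the right, until about a third of it sticks out with its hole clear of the wood; leave it lying there flat, roughly in line with the ledge and within its width. Do not pinch, lift or tip the tiles, and leave the needle tool on the ledge and everything else on the bench where it is.

Things in the scene. Friction and masses are not known exactly. Their poses are not given: they have to be found in the camera images.
- ledge: low wooden ledge, fixed: a plain board 340 mm long (its y axis, left seen from the robot), 110 mm wide (its x axis, away from the robot), flat top 45 mm above its origin, which lies under its middle on the bench. Board 18 mm thick on two cross feet, no rim or stops; the ends are at y = +170 mm (left) and -170 mm (right).
- tile_left: fired clay test tile, a flat plate 72 mm long, 40 mm wide and 8 to 9 mm thick (about 45 g), lying flat on the ledge in its left half, its end with the small hole outward, toward the ledge's left end. Origin: centre of its underside. Its x axis runs along its length to the hole end (36 mm away), z up. It slides freely on the wood and would tip off if more than half stuck out.
- tile_left_end (a point): middle of the left tile's outer end face (the short edge next to the hole), half-way up its thickness. The hole is about 7 mm wide, its centre 8 mm in from this face, so wholly within 12 mm of it; the bare clay strip at this end is about 23 mm long, a third of the tile, the rest is brown glaze.
- tile_right: fired clay test tile, a flat plate 72 mm long, 40 mm wide and 8 to 9 mm thick (about 45 g), lying flat on the ledge in its right half, its end with the small hole outward, toward the ledge's right end. Origin: centre of its underside. Its x axis runs along its length to the hole end (36 mm away), z up. It slides freely on the wood and would tip off if more than half stuck out.
- tile_right_end (a point): middle of the right tile's outer end face (the short edge next to the hole), half-way up its thickness. The hole is about 7 mm wide, its centre 8 mm in from this face, so wholly within 12 mm of it; the bare clay strip at this end is about 23 mm long, a third of the tile, the rest is brown glaze.
- needle_tool: needle tool, a wooden handle with a thin needle, 158 x 12 x 10 mm, lying lengthwise on the far part of the ledge, its axis about 38 mm behind the ledge's middle line; origin at its underside, near the middle of its length. Leave it alone.
- glaze_jar_1: closed glaze jar, 58 mm across, 73 mm high, standing on the bench behind the ledge; origin at the centre of its underside. Leave it alone.
- masking_tape: roll of masking tape, 104 mm across, 25 mm high, lying flat on the bench behind the ledge; origin at the centre of its underside. Leave it alone.
- water_cup: enamel cup, 72 mm across, 64 mm high, on the bench at the back right; origin at the centre of its underside. Leave it alone.
- wood_rib: flat wooden rib, 66 x 104 x 9 mm, on the bench left of the ledge; origin at the centre of its underside. Leave it alone.
- loop_tool_1: loop trimming tool, 37 x 170 x 12 mm, on the bench left of the ledge; origin at its underside, near the middle of its length. Leave it alone.
- maker_stamp: turned wooden stamp, 27 mm across, 61 mm high, standing on the bench at the left; origin at the centre of its underside. Leave it alone.
There are look-alikes about, which are no part of the job. Leave any black or blue look-alike of the tile_right alone.

How it is judged:
By the outcome, as a careful person would: the job done as asked, in the order asked, and still so for the second after the job is handed in, with the robot touching nothing.
It also fails if it takes over 48 s, if anything falls off the work surface, if the arm or the gripper's body presses on something with over 40 N, if the wrist force passes 120 N, or if a joint passes its speed limit or range.

## Working session

There is one attempt and no reset: what is moved stays moved. The work goes in short steps, Python scripts to look and compute and a shell command to move; the robot and the scene stay as the last step left them, time stands still between calls to the robot, and variables do not carry over. Pictures are saved under pics/ and viewed, and the job is handed in when it is done.

```bash
ls; mkdir -p pics; python3 - <<'E'
from rig import bot
import cv2,numpy as np
s=bot.read_state();print({k:np.round(v,3).tolist() for k,v in s.items()})
for n in("scene","top"):
    f=bot.grab_frame(n);cv2.imwrite(f"pics/{n}0.png",f["frame"][:,:,::-1]);print(n,f["fx"],f["cx"],f["cy"],np.round(f["R"],4).tolist(),np.round(f["t"],4).tolist())
E
```

```text
pics
{'time_s': 0.0, 'q': [-1.287, 0.322, -0.07, 1.452, 0.023, 1.371, -0.057], 'qvel': [0.001, 0.002, -0.0, -0.001, 0.0, 0.001, 0.0], 'effort': [-0.0, -49.36, -0.382, -31.432, 0.013, 0.011, 0.0], 'eef_pos': [0.173, 0.626, 0.249], 'ee_rot': [0.134, 0.991, -0.001, -0.0], 'force': [0.051, 0.163, 0.03], 'ft_torque': [-0.016, 0.012, 0.037], 'finger_gap': 1.002}
scene 622.3620168229517 325.9128498968305 236.7436896507739 [[-0.8591, -0.5118, -0.0006], [-0.2263, 0.3808, -0.8966], [0.4591, -0.7701, -0.4429]] [0.5358, 0.1845, 1.3579]
top 504.97072765328215 328.0053827000735 245.76137660594628 [[0.0039, -1.0, 0.0049], [-0.9944, -0.0044, -0.1053], [0.1053, -0.0045, -0.9944]] [0.003, 0.6035, 1.3686]
```

View pics/scene0.png

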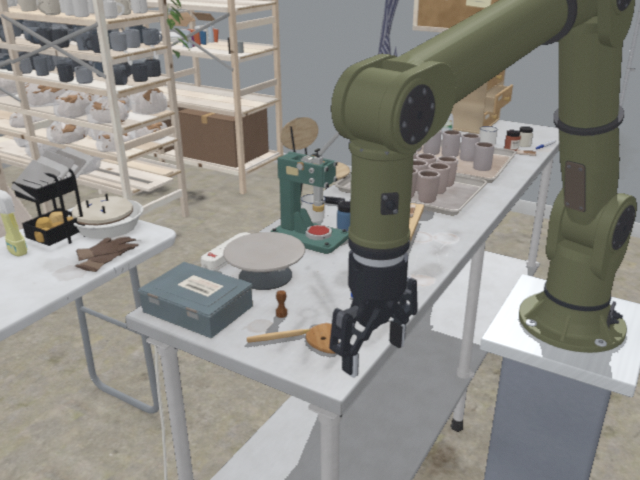

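View pics/top0.png

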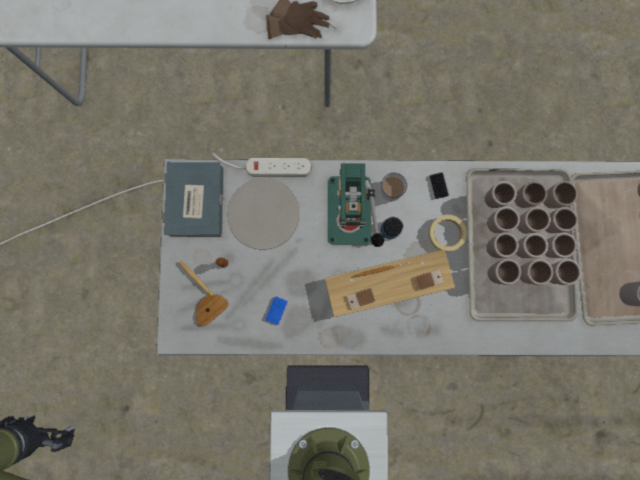

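```bash
python3 - <<'E'
import cv2
a=cv2.imread("pics/top0.png")[230:350,290:490]
cv2.imwrite("pics/top0c.png",cv2.resize(a,None,fx=4,fy=4,interpolation=cv2.INTER_CUBIC))
E
```

```text
(no output)
```

View pics/top0c.png

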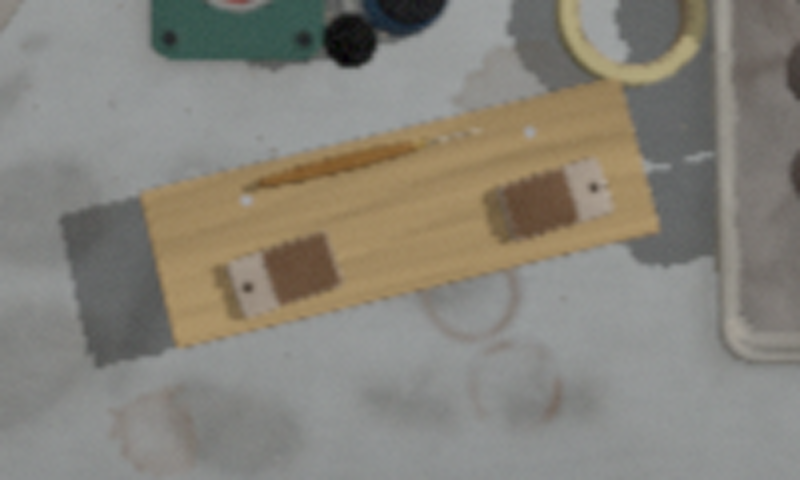

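```bash
cat > h.py <<'E'
import numpy as np,cv2
def ray(f,u,v,fish=False):
    x=(u-f["cx"])/f["fx"];y=(v-f["cy"])/f["fy"]
    if fish:
        r=np.hypot(x,y);d=np.array([x/r*np.sin(r),y/r*np.sin(r),np.cos(r)]) if r>0 else np.array([0,0,1.])
    else:d=np.array([x,y,1.])
    R=np.array(f["R"]);t=np.array(f["t"]);d=R.T@d
    return -R.T@t,d/np.linalg.norm(d)
def plane(f,u,v,z,fish=False):
    c,d=ray(f,u,v,fish);return c+d*(z-c[2])/d[2]
def proj(f,X,fish=False):
    p=np.array(f["R"])@X+np.array(f["t"])
    if fish:
        r=np.hypot(p[0],p[1]);th=np.arctan2(r,p[2]);p=np.array([p[0]/r*th,p[1]/r*th,1])
    p=p/p[2];return f["cx"]+f["fx"]*p[0],f["cy"]+f["fy"]*p[1]
E
python3 - <<'E'
from rig import bot
from h import *
f=bot.grab_frame("top")
np.set_printoptions(precision=4,suppress=True)
L=dict(LF=(143,190),LN=(177,347),RN=(659,230),RF=(624,84))
T=dict(l_b1=(228,262),l_b2=(243,318),l_g1=(325,235),l_g2=(340,290),lh=(248,287),r_g1=(497,185),r_g2=(513,240),r_b1=(598,160),r_b2=(613,213),rh=(594,187))
for k,(u,v) in L.items():print(k,plane(f,290+u/4,230+v/4,.045))
P={}
for k,(u,v) in T.items():P[k]=plane(f,290+u/4,230+v/4,.0535);print(k,P[k])
pl=[plane(f,290+u/4,230+v/4,.045) for u,v in L.values()]
print("ledge size",np.linalg.norm(pl[0]-pl[1]),np.linalg.norm(pl[1]-pl[2]),np.linalg.norm(pl[2]-pl[3]),np.linalg.norm(pl[3]-pl[0]),"c",np.mean(pl,0))
for a,b in((0,3),(1,2)):
  d=pl[a]-pl[b];print("yaw",np.degrees(np.arctan2(-d[0],d[1])))
for s in"lr":
  d=(P[s+"_b1"]+P[s+"_b2"]-P[s+"_g1"]-P[s+"_g2"])/2;print(s,np.linalg.norm(d),np.degrees(np.arctan2(d[1],d[0])),sum(P[s+x] for x in("_b1","_b2","_g1","_g2"))/4)
E
```

```text
LF [0.5149 0.0114 0.045 ]
LN [ 0.4089 -0.012   0.045 ]
RN [ 0.4892 -0.3404  0.045 ]
RF [ 0.589  -0.3186  0.045 ]
l_b1 [ 0.4662 -0.0462  0.0535]
l_b2 [ 0.4287 -0.0563  0.0535]
l_g1 [ 0.4847 -0.1119  0.0535]
l_g2 [ 0.4477 -0.1218  0.0535]
lh [ 0.4495 -0.0597  0.0535]
r_g1 [ 0.519  -0.2288  0.0535]
r_g2 [ 0.4818 -0.2391  0.0535]
r_b1 [ 0.5362 -0.2978  0.0535]
r_b2 [ 0.5003 -0.3073  0.0535]
rh [ 0.5179 -0.2947  0.0535]
ledge size 0.10860480173484313 0.3380270889919526 0.10222478943921323 0.3382346708998098 c [ 0.5005 -0.1649  0.045 ]
yaw 12.652820880643379
yaw 13.734508264006408
l 0.06819058913150862 105.9355882543994 [ 0.4568 -0.084   0.0535]
r 0.07083823768388237 -75.37197764395428 [ 0.5093 -0.2683  0.0535]
```

```bash
python3 -m inch '[{"xyz":[-15,-14,0],"twist":[0,0,0],"hand":0},{"xyz":[-27,-25,0],"twist":[0,0,0],"hand":0},{"xyz":[-27,-25,0],"twist":[0,0,0],"hand":0},{"xyz":[-27,-25,0],"twist":[0,0,0],"hand":0},{"xyz":[-27,-25,0],"twist":[0,0,0],"hand":0},{"xyz":[-27,-25,0],"twist":[0,0,0],"hand":0},{"xyz":[-27,-25,0],"twist":[0,0,0],"hand":0},{"xyz":[-27,-25,0],"twist":[0,0,0],"hand":0}]'
```

```text
time_s: 0.82
eef_pos: [0.3162, 0.387, 0.2437]
ee_rot: [0.125, 0.992, -0.002, -0.004]
force: [-0.2, -0.3, 0.1]
finger_gap: 0.001
```

```bash
python3 -m inch '[{"xyz":[-27,-25,0],"twist":[0,0,0],"hand":0},{"xyz":[-27,-25,0],"twist":[0,0,0],"hand":0},{"xyz":[-27,-25,-3],"twist":[0,0,0],"hand":0},{"xyz":[-27,-25,-3],"twist":[0,0,7],"hand":0},{"xyz":[-15,-20,0],"twist":[0,0,7],"hand":0},{"xyz":[0,0,0],"twist":[0,0,7],"hand":0},{"xyz":[0,0,0],"twist":[0,0,7],"hand":0},{"xyz":[0,0,0],"twist":[0,0,7],"hand":0}]'
python3 -m inch '[{"xyz":[0,0,0],"twist":[0,0,7],"hand":0},{"xyz":[0,0,0],"twist":[0,0,7],"hand":0},{"xyz":[0,0,0],"twist":[0,0,7],"hand":0},{"xyz":[0,0,0],"twist":[0,0,5],"hand":0}]'
```

```text
time_s: 1.48
eef_pos: [0.4104, 0.2186, 0.2489]
ee_rot: [0.425, 0.905, -0.004, -0.002]
force: [0.0, -0.7, -0.1]
finger_gap: 0.003
time_s: 1.82
eef_pos: [0.4102, 0.2167, 0.2482]
ee_rot: [0.623, 0.782, -0.005, -0.002]
force: [-0.6, 0.2, -0.1]
finger_gap: -0.001
```

```bash
python3 -m inch '[{"xyz":[-20,0,0],"twist":[0,0,0],"hand":0},{"xyz":[-40,-3,0],"twist":[0,0,0],"hand":0},{"xyz":[-40,-3,0],"twist":[0,0,0],"hand":0},{"xyz":[-40,-3,0],"twist":[0,0,0],"hand":0},{"xyz":[-40,-3,0],"twist":[0,0,0],"hand":0},{"xyz":[-40,-3,0],"twist":[0,0,0],"hand":0},{"xyz":[-40,-2,0],"twist":[0,0,0],"hand":0},{"xyz":[-40,0,0],"twist":[0,0,0],"hand":0}]'
python3 - <<'E'
from rig import bot
import cv2,numpy as np,pickle
s=bot.read_state();f=bot.grab_frame("wrist");f["state"]=s;pickle.dump(f,open("w1.pkl","wb"));cv2.imwrite("pics/w1.png",f["frame"][:,:,::-1]);print(f["fx"],f["cx"],f["cy"],-np.array(f["R"]).T@f["t"])
E
```

```text
time_s: 2.48
eef_pos: [0.4599, -0.0808, 0.2474]
ee_rot: [0.616, 0.788, -0.004, -0.003]
force: [1.2, -0.8, -0.1]
finger_gap: 0.0
371.64829954431775 311.2448487536172 242.76294932272157 [ 0.44094901 -0.00308541  0.37027645]
```

View pics/w1.png

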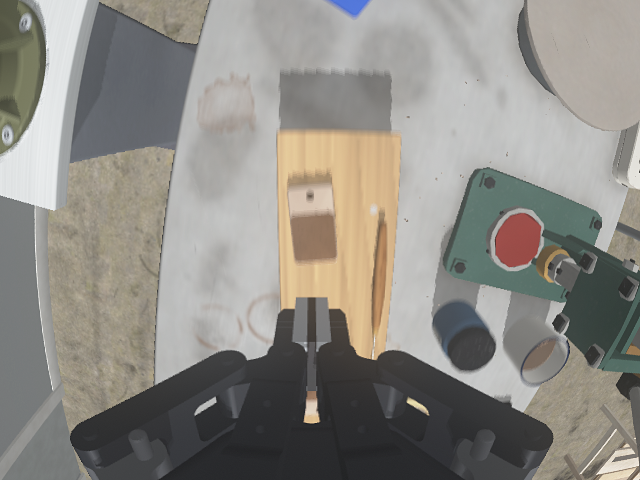

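```bash
python3 -m inch '[{"xyz":[-35,0,0],"twist":[0,0,0],"hand":0},{"xyz":[-35,0,0],"twist":[0,0,0],"hand":0},{"xyz":[0,0,0],"twist":[0,0,0],"hand":0}]'
python3 - <<'E'
from rig import bot
import cv2,numpy as np,pickle
f=bot.grab_frame("wrist");pickle.dump(f,open("w2.pkl","wb"));g=pickle.load(open("w1.pkl","rb"))
a=cv2.resize(g["frame"][120:290,250:420,::-1],None,fx=2.3,fy=2.3,interpolation=2*1);b=cv2.resize(f["frame"][50:220,250:420,::-1],None,fx=2.3,fy=2.3,interpolation=2)
cv2.imwrite("pics/w2.png",f["frame"][:,:,::-1]);cv2.imwrite("pics/w12c.png",np.hstack([a,b]));print(a.shape)
E
```

```text
time_s: 2.78
eef_pos: [0.4756, -0.1598, 0.2483]
ee_rot: [0.623, 0.782, -0.005, 0.0]
force: [-0.4, -0.2, -0.3]
finger_gap: 0.0
(391, 391, 3)
```

View pics/w12c.png

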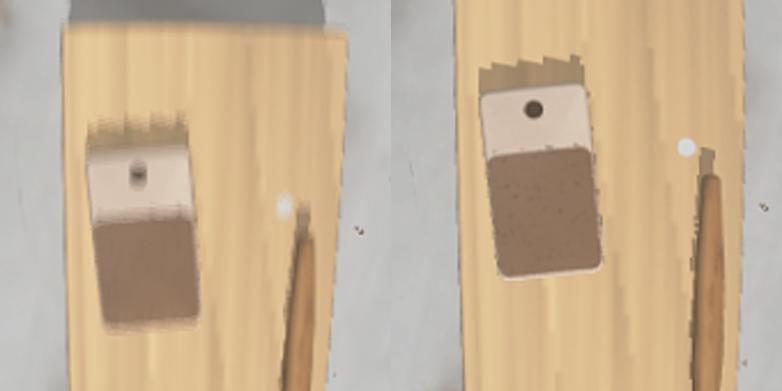

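View pics/w2.png

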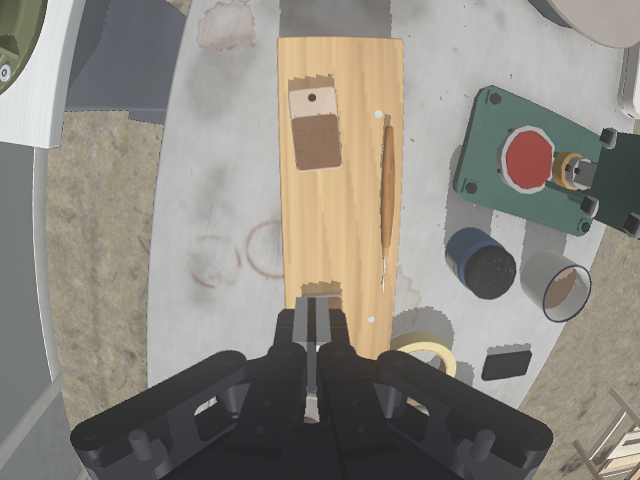

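```bash
cat > tri.py <<'E'
from h import *
def tri(rs):
    A=sum(np.eye(3)-np.outer(d,d) for c,d in rs);b=sum((np.eye(3)-np.outer(d,d))@c for c,d in rs);return np.linalg.solve(A,b)
E
python3 - <<'E'
from rig import bot
from tri import *
import pickle
np.set_printoptions(precision=4,suppress=True)
w=pickle.load(open("w2.pkl","rb"));w1=pickle.load(open("w1.pkl","rb"));t=bot.grab_frame("top")
q=lambda u,v:((u-391)/2.3+250,v/2.3+50)
h=q(533,109)
print("hole top+w2",tri([ray(w,*h,True),ray(t,352,301.7)]),"w1+w2",tri([ray(w,*h,True),ray(w1,310,195.7,True)]))
print("ledge LF",tri([ray(w,404,39,True),ray(t,290+143/4,230+190/4)]),"LN",tri([ray(w,278,37,True),ray(t,290+177/4,230+347/4)]))
print("LF,LN w2 plane",plane(w,404,39,.045,True),plane(w,278,37,.045,True))
P=[plane(w,*q(*p),.0535,True) for p in((480,93),(585,84),(498,278),(603,268))]
print(np.array(P));print("L",np.linalg.norm(P[0]-P[2]),"W",np.linalg.norm(P[0]-P[1]),np.linalg.norm(P[3]-P[2]))
d=P[0]+P[1]-P[2]-P[3];print("yaw",np.degrees(np.arctan2(d[1],d[0])),"end",(P[0]+P[1])/2,"inner",(P[2]+P[3])/2)
# ledge edges in w2: near and far long edges
for a,b in(((278,37),(284,250)),((404,39),(393,300))):
  A=plane(w,*a,.045,True);B=plane(w,*b,.045,True);d=A-B;print("edge yaw",np.degrees(np.arctan2(d[1],d[0])))
E
```

```text
hole top+w2 [ 0.4501 -0.0602  0.0421] w1+w2 [ 0.4512 -0.0615  0.0642]
ledge LF [0.5152 0.0112 0.0492] LN [ 0.4089 -0.012   0.0376]
LF,LN w2 plane [0.5165 0.0122 0.045 ] [ 0.4103 -0.0134  0.045 ]
[[ 0.4308 -0.0592  0.0535]
 [ 0.4671 -0.0474  0.0535]
 [ 0.4523 -0.1251  0.0535]
 [ 0.4895 -0.1126  0.0535]]
L 0.06937264010293874 W 0.038198654206571855 0.03924117761244059
yaw 108.46849786399564 end [ 0.449  -0.0533  0.0535] inner [ 0.4709 -0.1189  0.0535]
edge yaw 103.82092427143239
edge yaw 103.12271361233198
```

```bash
python3 -m inch '[{"xyz":[8,1,20],"twist":[0,0,-0.6],"hand":0},{"xyz":[8,2,35],"twist":[0,0,0],"hand":0},{"xyz":[0,0,38],"twist":[0,0,0],"hand":0},{"xyz":[0,0,35],"twist":[0,0,0],"hand":0},{"xyz":[0,0,20],"twist":[0,0,0],"hand":0},{"xyz":[0,0,8],"twist":[0,0,0],"hand":0},{"xyz":[0,0,0],"twist":[0,0,0],"hand":0}]'
cat > look.py <<'E'
import sys
from rig import bot
from h import *
s=bot.read_state();f=bot.grab_frame("wrist")
import pickle;pickle.dump(f,open("w_"+sys.argv[1]+".pkl","wb"))
cv2.imwrite("pics/"+sys.argv[1]+".png",f["frame"][:,:,::-1])
m=np.array([.4634,-.0006]);u=np.array([-.2334,.9724]);n=np.array([.9724,.2334])
p=np.array(s["eef_pos"]);q=s["ee_rot"]
print("s,l,z mm",np.round([1e3*(p[:2]-m)@u,1e3*(p[:2]-m)@n,1e3*p[2]],1),"xyaw",2*np.degrees(np.arctan2(q[1],q[0])),"q",np.round(q,4),"F",np.round(s["force"],2))
E
python3 look.py w3
```

```text
time_s: 3.47
eef_pos: [0.4751, -0.1248, 0.0867]
ee_rot: [0.611, 0.792, 0.0, -0.003]
force: [-0.6, -0.1, -0.3]
finger_gap: -0.0
s,l,z mm [-123.5  -17.6   86.7] xyaw 104.6575235315391 q [ 6.111e-01  7.915e-01  2.000e-04 -2.700e-03] F [-0.56 -0.07 -0.29]
```

View pics/w3.png

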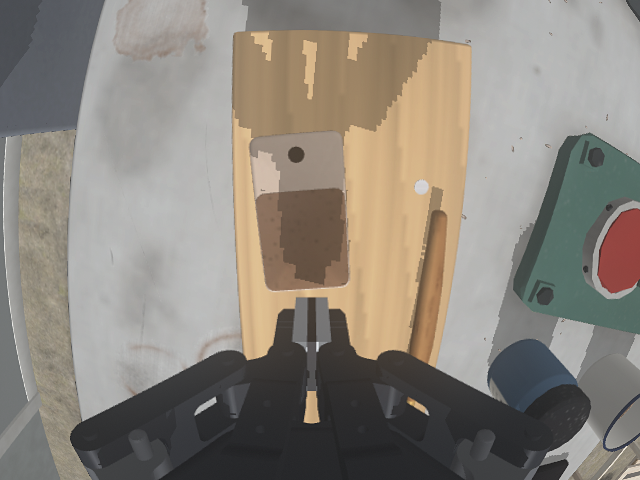

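```bash
python3 -m inch '[{"xyz":[-11,-2,0],"twist":[0,0,0.6],"hand":0},{"xyz":[-11,-2,0],"twist":[0,0,0.4],"hand":0},{"xyz":[0,0,0],"twist":[0,0,0],"hand":0},{"xyz":[0,0,0],"twist":[0,0,0],"hand":0}]'; python3 look.py w4
```

```text
time_s: 3.85
eef_pos: [0.4814, -0.1489, 0.0925]
ee_rot: [0.618, 0.786, 0.003, 0.001]
force: [0.2, 0.7, 0.0]
finger_gap: -0.0
s,l,z mm [-148.5  -17.1   92.5] xyaw 103.695867349987 q [0.6177 0.7864 0.0034 0.001 ] F [0.22 0.69 0.02]
```

```bash
python3 -m inch '[{"xyz":[0,-2,4],"twist":[0,0,0],"hand":0},{"xyz":[0,-2,4],"twist":[0,0,0],"hand":0},{"xyz":[0,-1,4],"twist":[0,0,0],"hand":0}]';python3 -m inch '[{"xyz":[0,0,0],"twist":[0,0,0],"hand":0}]'; python3 look.py w5
```

```text
time_s: 4.15
eef_pos: [0.4783, -0.1511, 0.082]
ee_rot: [0.618, 0.786, 0.005, 0.003]
force: [-0.6, 0.2, -0.4]
finger_gap: 0.003
time_s: 4.23
eef_pos: [0.4774, -0.1509, 0.0811]
ee_rot: [0.618, 0.786, 0.005, 0.002]
force: [-0.3, 0.4, 0.7]
finger_gap: 0.0
s,l,z mm [-149.4  -21.5   81.1] xyaw 103.63625779154982 q [0.6182 0.786  0.0046 0.0025] F [-0.32  0.4   0.75]
```

View pics/w5.png

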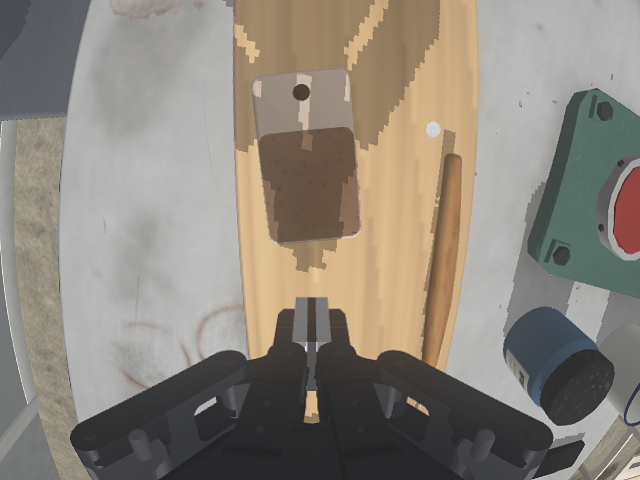

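```bash
python3 -m inch '[{"xyz":[0,0,4],"twist":[0,0,0],"hand":0},{"xyz":[0,0,4],"twist":[0,0,0],"hand":0},{"xyz":[0,0,3],"twist":[0,0,0],"hand":0},{"xyz":[0,0,0],"twist":[0,0,0],"hand":0},{"xyz":[0,0,0],"twist":[0,0,0],"hand":0}]'; python3 look.py w6
```

```text
time_s: 4.7
eef_pos: [0.4774, -0.1502, 0.0686]
ee_rot: [0.618, 0.786, 0.004, 0.002]
force: [0.0, -0.4, 0.1]
finger_gap: 0.001
s,l,z mm [-148.7  -21.3   68.6] xyaw 103.69210013987896 q [0.6178 0.7863 0.0044 0.0021] F [ 0.04 -0.36  0.11]
```

View pics/w6.png

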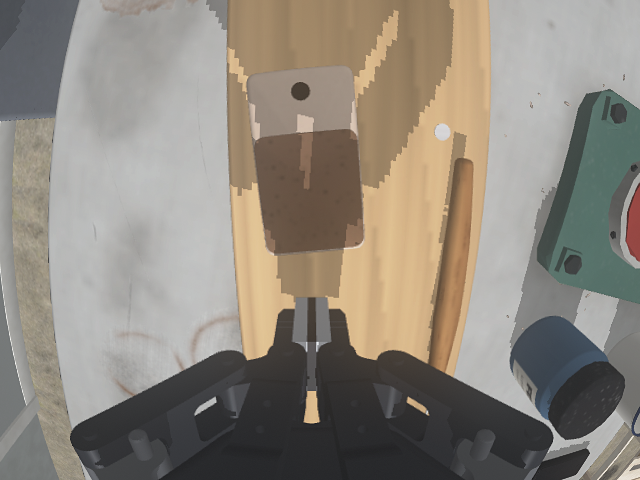

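```bash
python3 -m inch '[{"xyz":[4,0,0],"twist":[0,0,0],"hand":0},{"xyz":[5,0,0],"twist":[0,0,0],"hand":0},{"xyz":[5,0,0],"twist":[0,0,0],"hand":0},{"xyz":[3,0,0],"twist":[0,0,0],"hand":0}]'; python3 look.py w7
```

```text
time_s: 5.08
eef_pos: [0.4733, -0.1328, 0.0689]
ee_rot: [0.618, 0.786, 0.004, 0.002]
force: [-0.1, 0.3, -0.4]
finger_gap: 0.002
s,l,z mm [-130.9  -21.3   68.9] xyaw 103.62327995281431 q [0.6182 0.786  0.0043 0.0024] F [-0.09  0.34 -0.41]
```

View pics/w7.png

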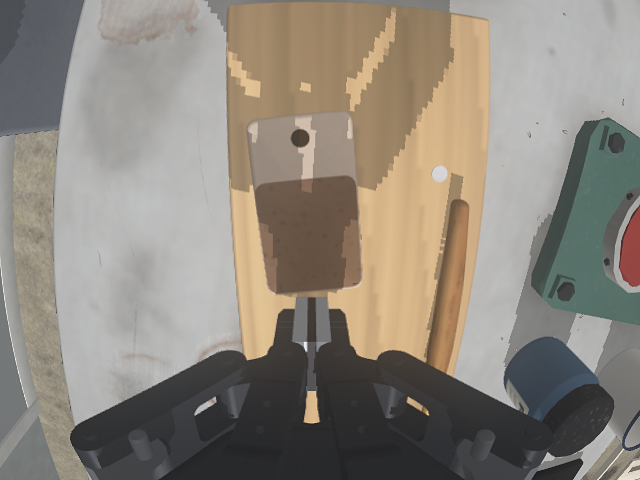

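```bash
python3 -m inch '[{"xyz":[3,0,0],"twist":[0,0,0],"hand":0},{"xyz":[5,0,0],"twist":[0,0,0],"hand":0},{"xyz":[5,0,0],"twist":[0,0,0],"hand":0},{"xyz":[5,0,0],"twist":[0,0,0],"hand":0},{"xyz":[5,0,0],"twist":[0,0,0],"hand":0},{"xyz":[5,0,0],"twist":[0,0,0],"hand":0},{"xyz":[5,0,0],"twist":[0,0,0],"hand":0},{"xyz":[3,0,0],"twist":[0,0,0],"hand":0}]'; python3 look.py w8
```

```text
time_s: 5.8
eef_pos: [0.464, -0.0934, 0.0693]
ee_rot: [0.618, 0.786, 0.005, 0.002]
force: [0.5, -1.0, -0.6]
finger_gap: -0.001
s,l,z mm [-90.4 -21.1  69.3] xyaw 103.69626984525148 q [0.6177 0.7864 0.0048 0.0025] F [ 0.49 -0.99 -0.58]
```

View pics/w8.png

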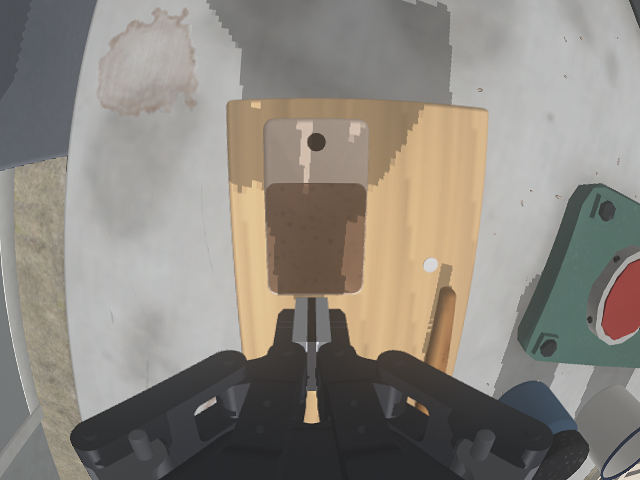

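```bash
python3 - <<'E'
import pickle
from h import *
f=pickle.load(open("w_w8.pkl","rb"))
u=np.array([-.2334,.9724]);n=np.array([.9724,.2334]);m=np.array([.4634,-.0006])
for k,p,z in(("ledgeL",(228,101),.045),("ledgemid",(316,101.5),.045),("ledgeR",(488,108),.045),("tileL",(268,119),.0535),("tileR",(365,121),.0535),("tilemid",(316,118),.0535),("in",(312,294),.0535),("hole",(316,142),.0535)):
    X=plane(f,*p,z,True)[:2]-m;print(k,np.round([X@u*1e3,X@n*1e3],1))
E
```

```text
ledgeL [ -0.1 -54.7]
ledgemid [ -1.1 -20.1]
ledgeR [ 0.9 52.4]
tileL [ -8.1 -38. ]
tileR [-8.6 -2.2]
tilemid [ -7.8 -20.3]
in [-78.3 -21.5]
hole [-16.8 -20.3]
```

```bash
python3 -m inch '[{"xyz":[4,0,0],"twist":[0,0,0],"hand":0},{"xyz":[5,0,0],"twist":[0,0,0],"hand":0},{"xyz":[5,0,0],"twist":[0,0,0],"hand":0},{"xyz":[5,0,0],"twist":[0,0,0],"hand":0},{"xyz":[4,0,0],"twist":[0,0,0],"hand":0},{"xyz":[3,0,0],"twist":[0,0,0],"hand":0},{"xyz":[0,0,0],"twist":[0,0,0],"hand":0}]'; python3 look.py w9
```

```text
time_s: 6.43
eef_pos: [0.4571, -0.0649, 0.0694]
ee_rot: [0.617, 0.787, 0.005, 0.002]
force: [0.8, 0.1, 0.6]
finger_gap: -0.002
s,l,z mm [-61.  -21.2  69.4] xyaw 103.73447258671537 q [0.6175 0.7866 0.0049 0.0024] F [0.75 0.12 0.65]
```

View pics/w9.png

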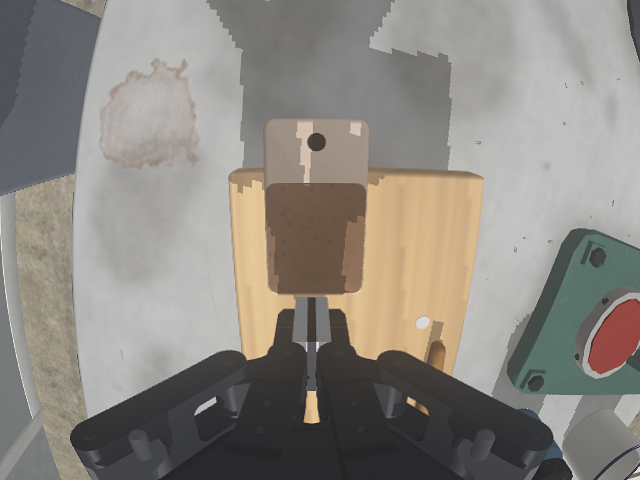

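```bash
python3 -m inch '[{"xyz":[2,0,0],"twist":[0,0,0],"hand":0},{"xyz":[0,0,0],"twist":[0,0,0],"hand":0}]'; python3 look.py w10; python3 -m inch '[{"xyz":[-4,0,0],"twist":[0,0,0],"hand":0},{"xyz":[-8,0,0],"twist":[0,0,0],"hand":0},{"xyz":[-8,0,-5],"twist":[0,0,0],"hand":0},{"xyz":[-5,0,-25],"twist":[0,0,0],"hand":0},{"xyz":[-5,0,-30],"twist":[0,0,0],"hand":0},{"xyz":[0,0,-20],"twist":[0,0,0],"hand":0},{"xyz":[0,0,0],"twist":[0,0,0],"hand":0},{"xyz":[0,0,0],"twist":[0,0,0],"hand":0}]'; python3 look.py w11
```

```text
time_s: 6.65
eef_pos: [0.4567, -0.0633, 0.0694]
ee_rot: [0.618, 0.786, 0.005, 0.003]
force: [-1.0, -0.8, -1.0]
finger_gap: 0.002
s,l,z mm [-59.4 -21.2  69.4] xyaw 103.70779070224586 q [0.6177 0.7864 0.0049 0.0026] F [-0.95 -0.82 -1.01]
time_s: 7.37
eef_pos: [0.463, -0.1016, 0.1533]
ee_rot: [0.62, 0.784, 0.003, 0.003]
force: [-0.1, 0.7, -0.3]
finger_gap: -0.002
s,l,z mm [-98.1 -24.  153.3] xyaw 103.31822972196632 q [0.6203 0.7843 0.0029 0.0027] F [-0.13  0.71 -0.28]
```

View pics/w11.png

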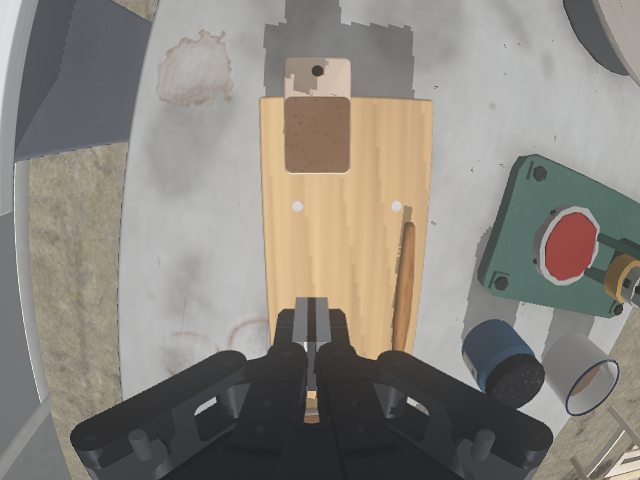

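```bash
python3 -m inch '[{"xyz":[-10,0,-30],"twist":[0,0,0],"hand":0},{"xyz":[-20,0,-35],"twist":[0,0,0],"hand":0},{"xyz":[-30,0,-20],"twist":[0,0,0],"hand":0},{"xyz":[-30,0,0],"twist":[0,0,0],"hand":0},{"xyz":[-30,0,0],"twist":[0,0,0],"hand":0},{"xyz":[-15,0,0],"twist":[0,0,0],"hand":0},{"xyz":[0,0,0],"twist":[0,0,0],"hand":0}]'; python3 look.py w12; python3 -c "
from rig import bot;print(bot.read_state()['q'])"
```

```text
time_s: 8.0
eef_pos: [0.4915, -0.2374, 0.2347]
ee_rot: [0.618, 0.786, -0.001, -0.001]
force: [-0.2, -0.8, -0.4]
finger_gap: -0.002
s,l,z mm [-236.8  -28.   234.7] xyaw 103.68973065803877 q [ 0.6178  0.7863 -0.0012 -0.0013] F [-0.22 -0.82 -0.35]
[-0.37176676  0.13132931  0.84254717  1.75887451 -0.10004411  1.30065459
  0.73315439]
```

View pics/w12.png

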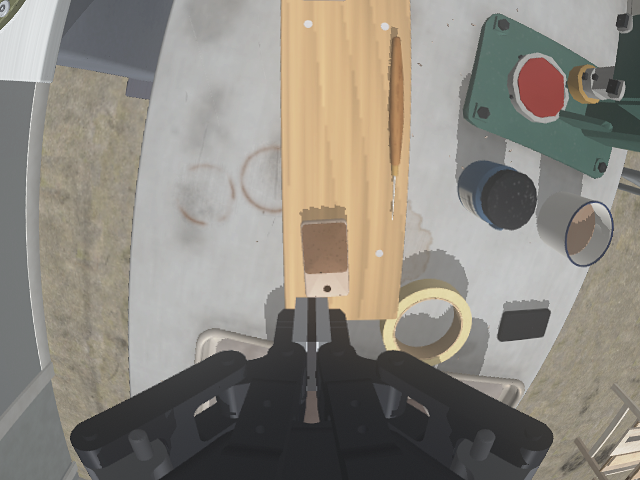

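```bash
python3 - <<'E'
import cv2
a=cv2.imread("pics/w12.png")[195:330,270:420]
cv2.imwrite("pics/w12c.png",cv2.resize(a,None,fx=4,fy=4,interpolation=2))
E
```

```text
(no output)
```

View pics/w12c.png

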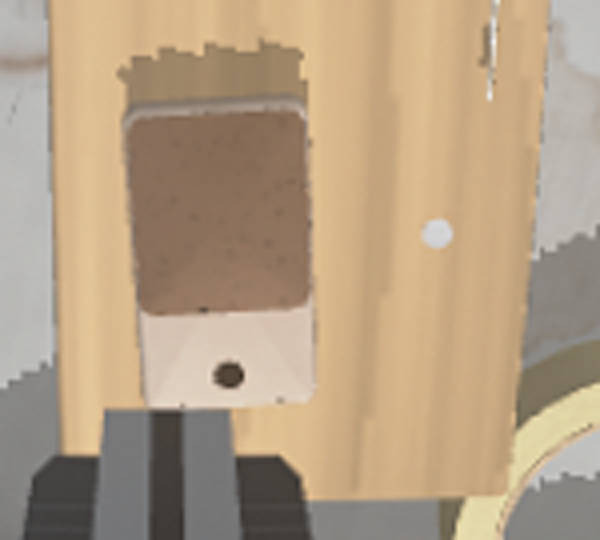

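```bash
python3 - <<'E'
import pickle
from h import *
from tri import tri
f=pickle.load(open("w_w12.pkl","rb"))
from rig import bot
t=bot.grab_frame("top")
u=np.array([-.2334,.9724]);n=np.array([.9724,.2334]);m=np.array([.4634,-.0006])
q=lambda a:(270+a[0]/4,195+a[1]/4)
for k,p,z in(("ledge",(340,499),.045),("ledgeF",(508,493),.045),("inL",(128,117),.0535),("inR",(302,108),.0535),("outL",(147,406),.0535),("outR",(313,400),.0535),("hole",(228,375),.0535),("nearedge1",(55,200),.045),("nearedge2",(62,440),.045)):
    X=plane(f,*q(p),z,True)[:2]-m;print(k,np.round([X@u*1e3,X@n*1e3],1))
print("hole tri",tri([ray(f,*q((228,375)),True),ray(t,290+594/4,230+187/4)]))
E
```

```text
ledge [-338.    13.2]
ledgeF [-337.2   55. ]
inL [-240.3  -37.3]
inR [-238.1   -0.3]
outL [-308.3  -33.3]
outR [-306.8    4.5]
hole [-300.4  -15. ]
nearedge1 [-261.8  -53.8]
nearedge2 [-321.8  -53.6]
hole tri [ 0.51766596 -0.29300508  0.06084297]
```

```bash
python3 -m inch '[{"xyz":[10,4,0],"twist":[0,0,0],"hand":0},{"xyz":[15,5,0],"twist":[0,0,0],"hand":0},{"xyz":[5,1,20],"twist":[0,0,0],"hand":0},{"xyz":[0,0,30],"twist":[0,0,0],"hand":0},{"xyz":[0,0,30],"twist":[0,0,0],"hand":0},{"xyz":[0,0,20],"twist":[0,0,0],"hand":0},{"xyz":[0,0,10],"twist":[0,0,0],"hand":0},{"xyz":[0,0,0],"twist":[0,0,0],"hand":0}]'; python3 look.py w13
```

```text
time_s: 8.77
eef_pos: [0.4911, -0.1845, 0.1158]
ee_rot: [0.61, 0.792, 0.002, -0.008]
force: [0.2, 0.1, -0.2]
finger_gap: -0.005
s,l,z mm [-185.3  -16.   115.8] xyaw 104.79862896380138 q [ 0.6101  0.7923  0.0023 -0.0085] F [ 0.19  0.08 -0.24]
```

```bash
python3 -m inch '[{"xyz":[-8,0,5],"twist":[-0.2,-0.5,0.7],"hand":0},{"xyz":[-8,0,5],"twist":[-0.2,-0.4,0.5],"hand":0},{"xyz":[-5,0,5],"twist":[0,0,0],"hand":0},{"xyz":[0,0,5],"twist":[0,0,0],"hand":0},{"xyz":[0,0,0],"twist":[0,0,0],"hand":0},{"xyz":[0,0,0],"twist":[0,0,0],"hand":0}]'; python3 look.py w14
```

```text
time_s: 9.32
eef_pos: [0.5008, -0.2079, 0.0994]
ee_rot: [0.619, 0.785, 0.002, 0.005]
force: [-0.3, -0.0, 0.9]
finger_gap: 0.0
s,l,z mm [-210.3  -12.1   99.4] xyaw 103.49591573056668 q [0.6191 0.7853 0.0023 0.0048] F [-0.27 -0.01  0.86]
```

View pics/w14.png

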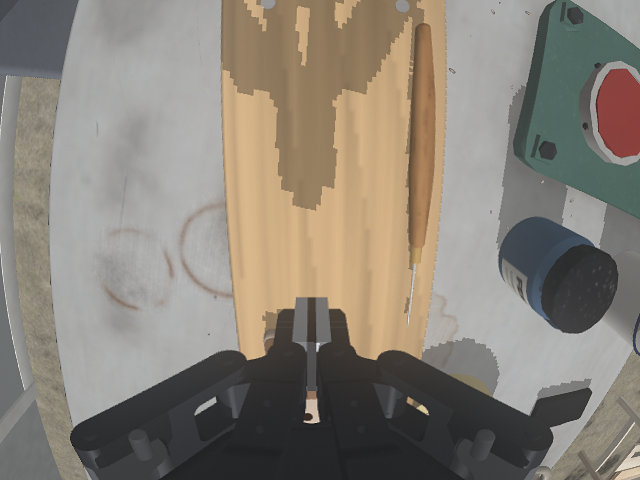

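```bash
python3 -m inch '[{"xyz":[0,-2,4],"twist":[0,0,0],"hand":0},{"xyz":[0,-2,5],"twist":[0,0,0],"hand":0},{"xyz":[0,-1,5],"twist":[0,0,0],"hand":0},{"xyz":[0,0,5],"twist":[0,0,0],"hand":0},{"xyz":[0,0,4],"twist":[0,0,0],"hand":0},{"xyz":[0,0,0],"twist":[0,0,0],"hand":0},{"xyz":[0,0,0],"twist":[0,0,0],"hand":0}]'; python3 look.py w15
```

```text
time_s: 9.95
eef_pos: [0.4955, -0.2085, 0.074]
ee_rot: [0.619, 0.786, 0.003, 0.004]
force: [0.6, -0.3, 0.5]
finger_gap: -0.001
s,l,z mm [-209.7  -17.3   74. ] xyaw 103.54061636140453 q [0.6188 0.7855 0.0027 0.0045] F [ 0.62 -0.29  0.53]
```

```bash
python3 -m inch '[{"xyz":[0,0,2],"twist":[0,0,0],"hand":0},{"xyz":[0,0,3],"twist":[0,0,0],"hand":0},{"xyz":[0,0,0],"twist":[0,0,0],"hand":0}]'; python3 look.py w16
```

```text
time_s: 10.25
eef_pos: [0.496, -0.2085, 0.069]
ee_rot: [0.619, 0.786, 0.003, 0.005]
force: [0.0, 0.9, -0.1]
finger_gap: -0.001
s,l,z mm [-209.8  -16.8   69. ] xyaw 103.55517510335116 q [0.6187 0.7856 0.0029 0.0049] F [ 0.03  0.9  -0.08]
```

View pics/w16.png

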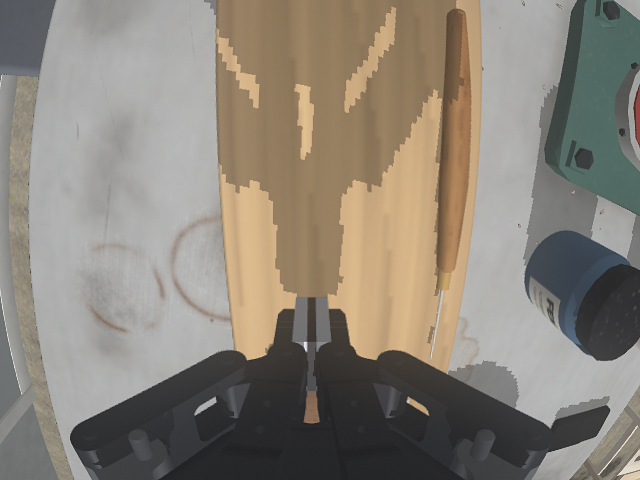

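```bash
python3 -m inch '[{"xyz":[-4,0,0],"twist":[0,0,0],"hand":0},{"xyz":[-5,0,0],"twist":[0,0,0],"hand":0},{"xyz":[-4,0,0],"twist":[0,0,0],"hand":0},{"xyz":[-5,0,0],"twist":[0,0,0],"hand":0},{"xyz":[-5,0,0],"twist":[0,0,0],"hand":0},{"xyz":[-5,0,0],"twist":[0,0,0],"hand":0},{"xyz":[-5,0,0],"twist":[0,0,0],"hand":0},{"xyz":[-4,0,0],"twist":[0,0,0],"hand":0}]'; python3 look.py w17; python3 - <<'E'
from rig import bot
import cv2
f=bot.grab_frame("top");cv2.imwrite("pics/t1.png",cv2.resize(f["frame"][230:350,290:490,::-1],None,fx=4,fy=4,interpolation=2))
E
```

```text
time_s: 10.97
eef_pos: [0.5061, -0.2481, 0.0698]
ee_rot: [0.618, 0.786, 0.003, 0.005]
force: [-1.1, 0.6, -1.2]
finger_gap: -0.0
s,l,z mm [-250.6  -16.2   69.8] xyaw 103.58869346921128 q [0.6185 0.7858 0.0033 0.0053] F [-1.13  0.58 -1.16]
```

View pics/t1.png

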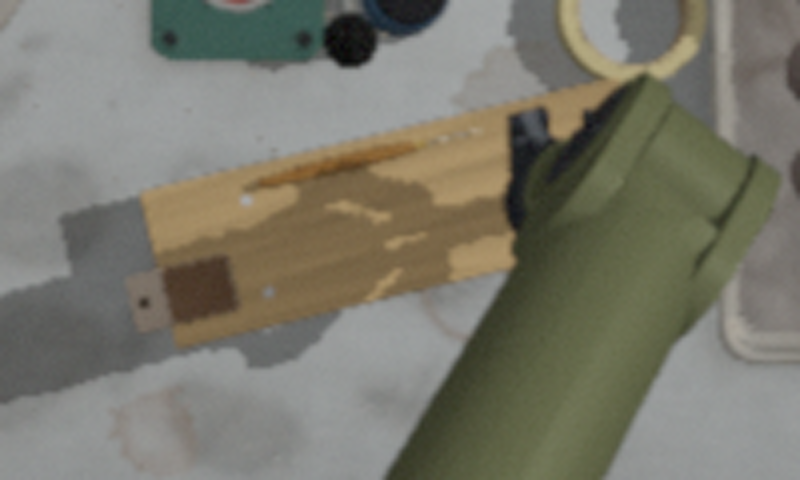

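```bash
python3 -m inch '[{"xyz":[-4,0,0],"twist":[0,0,0],"hand":0},{"xyz":[-5,0,0],"twist":[0,0,0],"hand":0},{"xyz":[-5,0,0],"twist":[0,0,0],"hand":0},{"xyz":[-5,0,0],"twist":[0,0,0],"hand":0},{"xyz":[-4,0,0],"twist":[0,0,0],"hand":0},{"xyz":[-2,0,0],"twist":[0,0,0],"hand":0},{"xyz":[0,0,0],"twist":[0,0,0],"hand":0}]'; python3 look.py w18
```

```text
time_s: 11.65
eef_pos: [0.5126, -0.2748, 0.0698]
ee_rot: [0.619, 0.786, 0.003, 0.005]
force: [1.3, -0.3, 0.6]
finger_gap: -0.002
s,l,z mm [-278.1  -16.2   69.8] xyaw 103.58227273425136 q [0.6185 0.7857 0.0032 0.0052] F [ 1.28 -0.31  0.63]
```

```bash
python3 -m inch '[{"xyz":[-1.5,0,0],"twist":[0,0,0],"hand":0},{"xyz":[0,0,0],"twist":[0,0,0],"hand":0}]'; python3 look.py w19; python3 -m inch '[{"xyz":[4,0,0],"twist":[0,0,0],"hand":0},{"xyz":[8,0,0],"twist":[0,0,0],"hand":0},{"xyz":[8,0,-5],"twist":[0,0,0],"hand":0},{"xyz":[5,0,-25],"twist":[0,0,0],"hand":0},{"xyz":[5,0,-35],"twist":[0,0,0],"hand":0},{"xyz":[5,0,-35],"twist":[0,0,0],"hand":0},{"xyz":[20,0,-35],"twist":[0,0,0],"hand":0},{"xyz":[35,-5,-20],"twist":[0,0,0],"hand":0}]';python3 -m inch '[{"xyz":[40,-5,0],"twist":[0,0,0],"hand":0},{"xyz":[40,-5,0],"twist":[0,0,0],"hand":0},{"xyz":[35,-5,0],"twist":[0,0,0],"hand":0},{"xyz":[20,0,0],"twist":[0,0,0],"hand":0},{"xyz":[0,0,0],"twist":[0,0,0],"hand":0},{"xyz":[0,0,0],"twist":[0,0,0],"hand":0}]'; python3 look.py w20; python3 - <<'E'
from rig import bot
import cv2,pickle
f=bot.grab_frame("top");pickle.dump(f,open("t2.pkl","wb"));cv2.imwrite("pics/t2.png",cv2.resize(f["frame"][230:350,290:490,::-1],None,fx=4,fy=4,interpolation=2))
E
```

```text
time_s: 11.87
eef_pos: [0.5128, -0.276, 0.0697]
ee_rot: [0.618, 0.786, 0.003, 0.005]
force: [0.2, -0.7, -0.4]
finger_gap: 0.001
s,l,z mm [-279.3  -16.2   69.7] xyaw 103.59442774343646 q [0.6184 0.7858 0.0033 0.005 ] F [ 0.17 -0.71 -0.43]
time_s: 12.58
eef_pos: [0.4797, -0.1858, 0.2252]
ee_rot: [0.621, 0.784, -0.001, -0.0]
force: [0.4, 1.2, 0.5]
finger_gap: 0.002
time_s: 13.08
eef_pos: [0.4313, -0.044, 0.2334]
ee_rot: [0.616, 0.787, 0.007, 0.004]
force: [-0.7, -0.8, 0.1]
finger_gap: 0.001
s,l,z mm [-34.7 -41.4 233.4] xyaw 103.90523400707876 q [0.6163 0.7875 0.0072 0.0045] F [-0.67 -0.77  0.07]
```

View pics/t2.png

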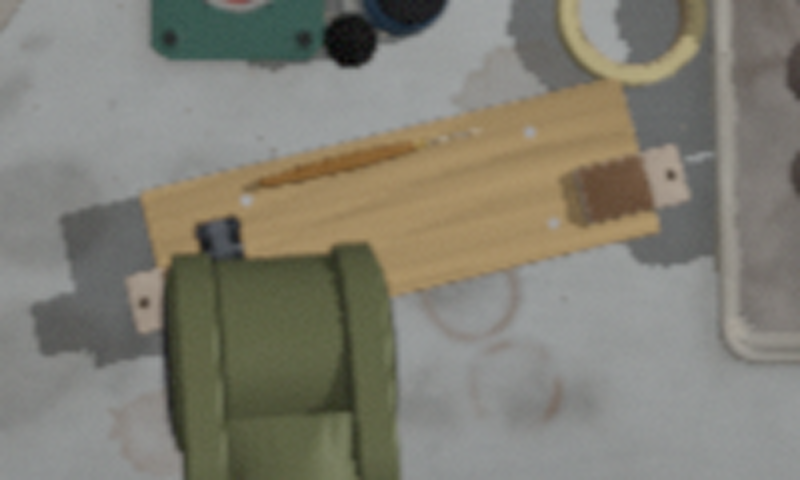

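View pics/w20.png

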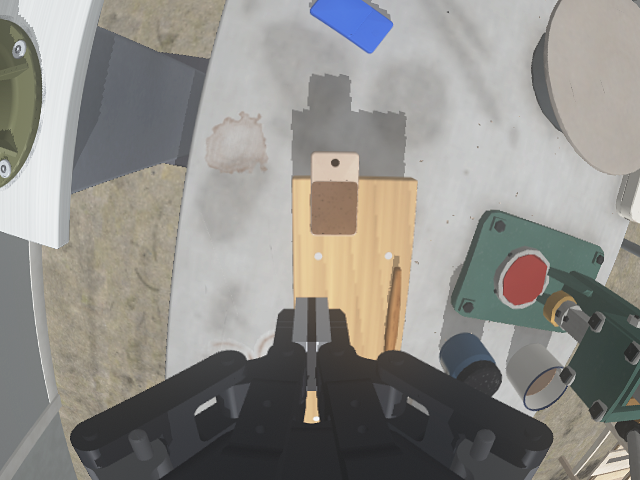

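```bash
python3 - <<'E'
import pickle
from h import *
f=pickle.load(open("t2.pkl","rb"));w=pickle.load(open("w_w20.pkl","rb"))
u=np.array([-.2334,.9724]);n=np.array([.9724,.2334]);m=np.array([.4634,-.0006])
def o(k,X):X=X[:2]-m;print(k,np.round([X@u*1e3,X@n*1e3],1))
q=lambda a:(290+a[0]/4,230+a[1]/4)
for k,p,z in(("RN",(659,230),.045),("RF",(624,84),.045),("outF",(677,146),.0535),("outN",(691,200),.0535),("hole",(671,175),.0535)):o(k,plane(f,*q(p),z))
for k,p,z in(("LN",(292,178),.045),("LF",(417,180),.045),("outN",(312,154),.0535),("outF",(358,154),.0535),("hole",(335,163),.0535),("inN",(311,234),.0535),("inF",(357,234),.0535)):o(k,plane(w,*p,z,True))
E
```

```text
RN [-336.4  -54.3]
RF [-338.5   47.9]
outF [-360.8   -1.7]
outN [-360.6  -39.3]
hole [-351.7  -19.8]
LN [  0.6 -55.5]
LF [ 0.8 52.7]
outN [ 21.7 -39. ]
outF [22.2 -1.5]
hole [ 14.4 -20.2]
inN [-46.1 -39.4]
inF [-46.    0.1]
```

```bash
python3 -c "
from rig import bot;print(bot.job_done())"
```

```text
the job is handed in; nothing more can be done
None
```

I pushed both tiles lengthwise with the shut fingertips, the left one out over the left end and the right one over the right end. I then drew back and handed the job in at about 13 s of the 48 s.

- **Left tile:** the final wrist view shows about 22 mm sticking out. The hole centre is about 14 mm beyond the wood, and the tile is in line with the ledge. Its nearer edge is about 16 mm inside the ledge's near edge.
- **Right tile:** the final top view shows about 23 mm sticking out. The hole centre is about 14 mm beyond the wood, and the tile is in line and within the ledge's width. I couldn't watch this push with the wrist camera because the fingers hid the tile, so this rests on the tool position and the top view afterwards.
- **Everything else:** the needle tool, masking tape, glaze jar and blue look-alike show no sign of having moved in the last pictures. I did not re-check the black look-alike or the other bench items at the end. The contact force readings I saw stayed below about 2 N.

**Disagreements:** two-view heights for the left tile's hole came out at 42 and 64 mm, and the right tile's at 61 mm, against about 53 mm expected. I therefore used the stated height of the tile's top. The left tile's starting angle differed by about 2.5° between cameras, but the push squared it to the ledge. Some moves overshot, one by about 17 mm above the left tile without touching it, and I corrected them before coming down to push.

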